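Fit the sample tray on the hand-indexed sampler and step it three places

TASK

Take the round sample tray by its handle block and lower it gently over the sampler's spindle with the drive pin in the tray's slot, so that it lies flat on the turntable, and let go of it. Then press the sampler's index lever fully down exactly three times, letting it spring right back up after each stroke, so that the tray has stepped three places and the third cup stands at the read head; leave the tray seated, the lever up, and the other things on the bench where they are.

Things in the scene. Friction and masses are not known exactly. Their poses are not given: they have to be found in the camera images.
- sample_tray: loose grey round tray, 124 mm across, 12 mm thick, 0.16 kg. White handle block on its middle, 40 (x) x 22 (y) mm, top 52 mm above the underside: grip the 22 mm with fingertips over 21 mm up, clear of the cups. 8 places at 49 mm radius: 7 white cups (tops 19 mm up) and an empty one at +x. Blind bore below, 14 mm wide, 36 deep. Origin: centre of underside, z up
- tray_slot (a point): centre, at the underside, of the slot that goes through the plate between the handle and the empty place, 28 mm from the tray's origin along tray +x; 13 mm long radially, 8.8 mm wide
- sampler: fixed; white round base 130 mm across, 30 mm high. On it an aluminium turntable 104 mm across, top 47 mm above the bench, over a ratchet wheel. Black read head (26 x 34 mm, 80 mm high, near face 72 mm from the axis) on its +x side, index lever on its -x side. Origin: on the turntable's axis at bench height; z up
- spindle_seat (a point): centre of the turntable's top, at the foot of the steel spindle: 12 mm across, 24 mm high, straight for 15 mm, then tapering to 5 mm. Turns with the turntable. The fitted tray's origin lies here, with its x along this point's x
- drive_pin (a point): foot of the drive pin on the turntable's top face, 28 mm from the spindle along the turntable's +x: 6 mm across, 11 mm high, tapered over its last 4 mm. At the start it lies towards the read head
- turntable (a joint): turn of the damped turntable in rad, 0 at the start, growing counter-clockwise seen from above; a ratchet holds it at every 0.785 rad (45 degrees, one place) and it cannot turn back. Three places are 2.356 rad
- index_lever (a joint): sprung index lever, rad: 0 up at rest, 0.65 down on its stop. Pivot 70 mm from the turntable's axis on the sampler's -x side, 26 mm above the bench. A full stroke (past about 0.6) turns the turntable one place by pawl and ratchet; it must come right back up to take the next tooth. Takes about 10 N at the pad, the stop is hard
- lever_pad (a point): middle of the top of the lever's black pad, 26 mm (radially) by 30 mm. At rest 104 mm from the turntable's axis, 53 mm above the bench, sloping up outwards by 29 degrees; fully down 113 mm from the axis, 26 mm above the bench, sloping down outwards by 9 degrees. Straight down at the resting place stays on the pad
- reagent_bottle: bystander: brown reagent bottle with black cap, 48 mm across, 98 mm high; origin under its middle
- bench_timer: bystander: small white timer with a black knob, 62 x 62 x 43 mm; origin under its middle
- note_pad: bystander: lined note pad lying flat, 145 x 101 x 13 mm; origin under its middle
- wash_bottle: bystander: white squeeze bottle with a red spout, 178 mm high; origin under its foot
- tube_rack: bystander: white tube rack with red and violet capped tubes, 133 x 92 x 90 mm; origin under its middle
- pen: bystander: blue marker pen lying flat, 136 mm long; origin under its middle

How it is judged:
By the outcome, as a careful person would: the job done as asked, in the order asked, and still so for the second after the job is handed in, with the robot touching nothing.
It also fails if it takes over 61 s, if anything falls off the work surface, if the arm or the gripper's body presses on something with over 40 N, if the wrist force passes 120 N, or if a joint passes its speed limit or range.

ROBOT

A 6-joint arm with a two-finger parallel gripper is mounted at the origin on a cart in front of the work surface, level with it; the furniture and walls round the work are solid. World frame = base frame: x ahead of the robot, y to its left, z up, the work surface at z = 0. Lengths are in m, angles in degrees, forces in N, time in s.
With the tool pointing down it reaches from about 0.4 to 0.825 m from the base axis. Payload 7 kg.
Tool frame: the origin (TCP) lies on the centre line of the jaws, within the pads' length; the fingertips stand 8 mm ahead of it and the grasp point (between the pads) lies 11 mm behind it; z points along the fingers, y is the line along which they close (so a half turn about z gives the same grasp; the last joint's range is limited). The gripper opens to 88 mm and grips with 3 to 60 N. Pads are 19 mm wide; open, the fingers measure 130 mm over their backs; the gripper's body (78 mm by 193 mm) begins 47 mm behind the grasp point.
Start: joints at [81.194, 20.546, 0.682, 0, -70.136, -16.507], TCP at [0.289, 0.61, 0.235] pointing down, gripper open.
Joint ranges: [-176.03, 176.03], [-82.01, 121.73], [-58.28, 71.71], [-173.87, 95.51], [-174.79, -0.11], [-173.66, 173.66]. Speed limits (degrees/s): [136.94, 136.94, 172.46, 180, 180, 180].

INTERFACE

Orientations are given as [roll, pitch, yaw] about the fixed x, y, z axes, in that order (R = Rz(yaw) Ry(pitch) Rx(roll)).
In Python, from plant import r gives the robot as it stands.
- The arm moves only by the tool carry_out, never from a script. Its argument "targets" is a list of rows, each a list of 6 numbers: the shift along the tool's x, y, z scaled (see below), then the turn, a rotation vector about the tool's x, y, z scaled (see below). A call has 1 to 5 rows; each row shifts and turns the commanded pose from where the row before left it, along the tool's axes as they then stand; what a row does not reach is not made up. The controller multiplies each number of a shift by 0.5 m and each number of a turn by 60 degrees. A row lasts 1/8 s, in which the tool goes at most 62.5 mm and 10.7 degrees, less where a joint would pass 70% of its speed; a pose out of reach is approached as far as the arm can. A call with a number of a shift or a turn outside -1 to 1 is refused whole. A call with a gripper value outside its range is refused whole. "hand" is the opening, from 0 (shut) to 1 (fully open), set as the call begins (left out, the last holds). The fingers move at their own pace and stop on an object; "squeeze" is the grip in N (left out, the last holds). Time passes only in rows, so rows that do not move let the fingers close. It gives the time, the measured TCP pose, the force, the opening and the grip force at its end, in the units of the state.
- r.get_state(): the state, without advancing time (a new reading comes with each control period).
- r.capture(name): name is "side" or "top"; returns the picture (420x560x3 uint8, red, green, blue); there is no depth.
- r.camera_info(name): a dict with "K" (3x3 intrinsics, pixels), "eye" and "attitude" of the camera in the world. Camera axes: x right, y down, z forward; pixel columns grow to the right and rows downward; lengths in m; the calibration is good to about 2 mm. A picture is of the moment at which its call begins. camera_info takes no time and is no camera call.
- r.close_job(): hands the job in; it is judged then, once.
The state is a dict: "time_s": time; "joints": joint angles; "qd": joint speeds; "joint_torque": joint torques, N m; "tcp_pos": TCP position; "eef_rot": TCP orientation; "contact_force": force on the tool from outside, world axes, zero at the start; "moment": the same for the moment, N m; "gripper_width": finger opening in m; "gripper_force": force on a finger pad.
Only numpy, scipy, OpenCV 4.12 (cv2) and the standard library are available. Lean on these libraries where they do the work, as an engineer would, in place of code of your own. Each camera call takes 0.05 s, during which the arm holds its last target. There are 200 camera calls.

## Working session

There is one attempt and no reset: what is moved stays moved. The work goes in short steps, Python scripts to look and compute and a tool call to move; the robot and the scene stay as the last step left them, time stands still between calls to the robot, and variables do not carry over. Pictures are saved under pics/ and viewed, at most 10 in all, crops included, and the job is handed in when it is done.

Besides the shell and the picture viewer there is one more tool, called by a JSON object that holds its "method" and its "body". carry_out: Moves the arm, as the interface text tells. Its arguments: {"type":"object","properties":{"targets":{"type":"array","items":{"type":"array","items":{"type":"number","minimum":-1,"maximum":1}}},"hand":{"type":"number"},"squeeze":{"type":"number"}},"required":["targets"]}

```bash
mkdir -p pics; python3 - <<'E'
from plant import r
import cv2
for n in("top","side"):
    cv2.imwrite(f"pics/{n}0.png",r.capture(n)[:,:,::-1]); print(n,r.camera_info(n))
s=r.get_state(); print(s)
E
```

```text
top {'K': array([[463.50866242,   0.        , 276.76594467],
       [  0.        , 463.50866242, 214.43614702],
       [  0.        ,   0.        ,   1.        ]]), 'eye': array([ 0.43213098, -0.10515451,  1.21172524]), 'attitude': array([-173.72199428,    0.38238502,  -91.52889141])}
side {'K': array([[408.55695367,   0.        , 284.26412147],
       [  0.        , 408.55695367, 204.0114084 ],
       [  0.        ,   0.        ,   1.        ]]), 'eye': array([ 0.06000482, -0.90418685,  0.63540647]), 'attitude': array([-1.20472243e+02,  1.10532640e-01, -3.16184710e+01])}
{'time_s': 0.1, 'joints': array([ 8.11949866e+01,  2.05889148e+01,  6.41111460e-01, -1.89579300e-02,
       -7.01348723e+01, -1.65086790e+01]), 'qd': array([-0.06347049,  0.0074317 ,  0.08735595,  0.0948192 ,  0.00783062,
       -0.01132538]), 'joint_torque': array([-4.20828264e-04, -5.84164596e+01,  2.93753421e+01,  7.01551482e+00,
        1.02330212e-02, -4.67171731e-05]), 'tcp_pos': array([0.28843134, 0.60982509, 0.2337105 ]), 'eef_rot': array([ 1.79915668e+02, -6.40754363e-03, -2.53201426e+01]), 'contact_force': array([ 0.70700094, -0.02069833, -0.3544585 ]), 'moment': array([0.0205715 , 0.03044523, 0.0279064 ]), 'gripper_force': 0.0, 'gripper_width': 0.08762351806078471}
```

View pics/top0.png

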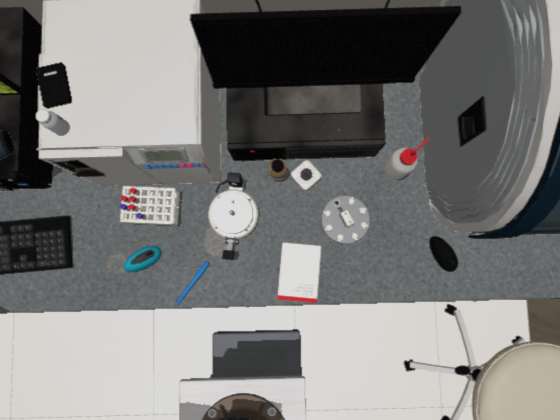

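View pics/side0.png

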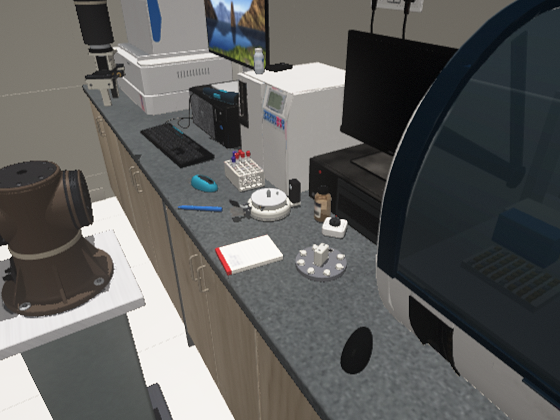

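The top view shows the sampler at about (232,213) with its read head up at (234,180) and lever pad at (230,254). The tray is at about (346,219). I'll enlarge both.

```bash
cat > h.py <<'E'
import numpy as np
from plant import r
from scipy.spatial.transform import Rotation as R
def ray(n,u,v):
    c=r.camera_info(n); d=R.from_euler('xyz',c['attitude'],degrees=True).as_matrix()@np.linalg.solve(c['K'],[u,v,1.]); return c['eye'],d
def px(n,u,v,z):
    e,d=ray(n,u,v); return e+d*(z-e[2])/d[2]
def proj(n,p):
    c=r.camera_info(n); q=c['K']@R.from_euler('xyz',c['attitude'],degrees=True).as_matrix().T@(np.array(p)-c['eye']); return q[:2]/q[2]
E
python3 - <<'E'
import cv2
a=cv2.imread("pics/top0.png")
A=cv2.resize(a[165:270,195:270],None,fx=5,fy=5,interpolation=cv2.INTER_CUBIC)
B=cv2.resize(a[165:270,310:385],None,fx=5,fy=5,interpolation=cv2.INTER_CUBIC)
cv2.imwrite("pics/topc.png",cv2.hconcat([A,B]))
a=cv2.imread("pics/side0.png")
cv2.imwrite("pics/sidec.png",cv2.resize(a[165:285,220:355],None,fx=5,fy=5,interpolation=cv2.INTER_CUBIC))
E
```

```text
(no output)
```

View pics/topc.png

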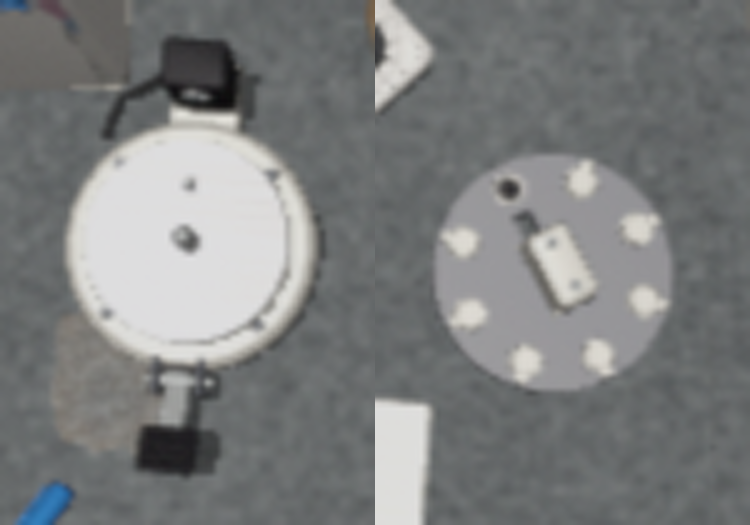

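View pics/sidec.png

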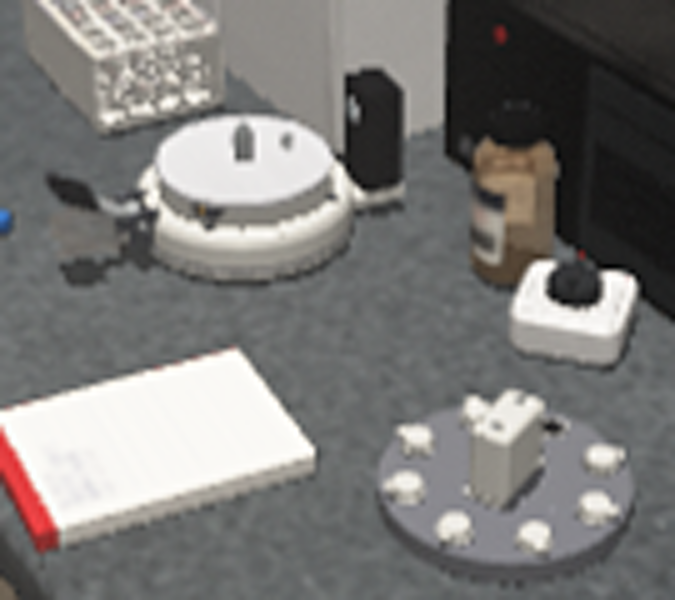

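The left crop shows the spindle tip at (187,237), pin at (190,184), turntable edges at x 82–288 and y 137–345, and lever pad at (168,450). The right crop shows the tray disc centred at (553,272), handle-top holes at (552,243) and (575,284), empty place at (509,188) and slot at (525,222). The side crop agrees with this.

```bash
python3 - <<'E'
from h import *
np.set_printoptions(precision=4,suppress=True)
A=lambda U,V,z:px("top",195+(U+.5)/5-.5,165+(V+.5)/5-.5,z)
B=lambda U,V,z:px("top",310+(U-375+.5)/5-.5,165+(V+.5)/5-.5,z)
S=lambda U,V,z:px("side",220+(U+.5)/5-.5,165+(V+.5)/5-.5,z)
ang=lambda a,b:np.degrees(np.arctan2(*(b-a)[1::-1]))
sp=A(187,237,.071);pin=A(190,184,.058);tt=A(185,241,.047)
base=A(192.5,246.5,.02)
print("spindle",sp,"pin",pin,np.linalg.norm((pin-sp)[:2]),ang(sp,pin),"tt",tt,"base~",base)
pad=A(168,450,.053);print("pad",pad,np.linalg.norm((pad-sp)[:2]),ang(pad,sp))
head=A(195,62,.08);print("head",head,ang(sp,head))
print("side spindle",S(244,124,.071),"side pin",S(287,136,.058),"tt",S(247,161,.047))
t=B(553,272,.008);h=B(563.5,263.5,.052);e=B(509,188,.012);s=B(525,222,.012)
print("tray",t,"handle",h,"empty",e,"slot",s)
for p in(e,s):print(np.linalg.norm((p-h)[:2]),ang(h,p))
print(ang(B(575,284,.052),B(552,243,.052)))
print("side tray handle",S(509,412,.052),"empty",S(556,428,.012), ang(S(497,426,.052),S(521,399,.052)))
# tt diameter
print(A(82,241,.047)-A(288,241,.047),A(185,137,.047)-A(185,345,.047))
print("timer",S(575,320,.0),"bottle")
E
```

```text
spindle [0.5669 0.0099 0.071 ] pin [0.5952 0.0093 0.058 ] 0.028319805179386863 -1.2744089082404368 tt [0.5677 0.0133 0.047 ] base~ [0.5679 0.0123 0.02  ]
pad [0.4624 0.0229 0.053 ] 0.10531880624031298 -7.098291961666869
head [0.6531 0.0036 0.08  ] -4.170303419309578
side spindle [0.5667 0.0087 0.071 ] side pin [0.5925 0.0035 0.058 ] tt [0.5672 0.007  0.047 ]
tray [ 0.5479 -0.2787  0.008 ] handle [ 0.5478 -0.2778  0.052 ] empty [ 0.5921 -0.2571  0.012 ] slot [ 0.574  -0.2647  0.012 ]
0.048953677384108635 25.056720020215923
0.02935916178195331 26.575882578699915
26.867083868203434
side tray handle [ 0.5481 -0.2784  0.052 ] empty [ 0.5937 -0.2589  0.012 ] 26.96886593499035
[0.0029 0.1043 0.    ] [ 0.1059 -0.0017  0.    ]
timer [ 0.6734 -0.1726  0.    ] bottle
```

```bash
python3 - <<'E'
from h import *
from scipy.optimize import least_squares
np.set_printoptions(precision=4,suppress=True)
T=lambda U,V:("top",195+(U+.5)/5-.5,165+(V+.5)/5-.5)
S=lambda U,V:("side",220+(U+.5)/5-.5,165+(V+.5)/5-.5)
obs=[(T(187,237),(0,0,.069)),(T(190,184),(.028,0,.058)),(T(168,450),(-.104,0,.053)),(T(197,63),(.085,0,.08)),(T(192.5,246.5),(0,0,.02)),(T(185,241),(0,0,.047)),
(S(244,124),(0,0,.071)),(S(287,136),(.028,0,.058)),(S(77,192),(-.104,0,.053)),(S(374,82),(.085,0,.08)),(S(247,161),(0,0,.047))]
def f(p):
    Rm=R.from_euler('z',p[2]); 
    return np.array([proj(o[0],Rm.apply(q)+[p[0],p[1],0])-o[1:] for o,q in obs]).ravel()
for w in ([1]*11,[1]*6+[0]*5,[0]*6+[1]*5):
    w=np.repeat(w,2); s=least_squares(lambda p:f(p)*w,[.567,.01,-.1],loss='soft_l1',f_scale=.5)
    print(s.x[:2],np.degrees(s.x[2])); print(f(s.x).reshape(-1,2).T)
E
```

```text
[0.5675 0.0112] -5.978831448854639
[[-0.4665  0.3694  0.321   0.0961  0.396   0.8348 -0.1895  0.0082 -0.27
  -0.0594 -0.6108]
 [-0.137  -0.0675 -0.688   0.2029  0.1374  0.0616 -0.4312 -0.9166 -0.8338
  -0.6228 -0.6339]]
[0.5674 0.0119] -6.074196091035903
[[-0.7527  0.1052 -0.0332 -0.1337  0.1215  0.554  -0.3423 -0.1393 -0.4336
  -0.1977 -0.7622]
 [-0.0872 -0.0169 -0.6435  0.2569  0.1852  0.1105 -0.5212 -0.9993 -0.9592
  -0.6878 -0.7258]]
[0.566  0.0073] -5.478832992406591
[[ 1.1082  1.8286  2.2514  1.3755  1.907   2.3802  0.0318  0.217  -0.0351
   0.1188 -0.3913]
 [ 0.4117  0.4661 -0.1084  0.726   0.6641  0.6002  0.2388 -0.2863  0.0394
  -0.0957  0.0505]]
```

```bash
cat >> h.py <<'E'
def plan(pos,yaw,n,start=None):
    s=r.get_state(); p=s['tcp_pos'].copy(); q=R.from_euler('xyz',s['eef_rot'],degrees=True)
    g=R.from_euler('xyz',[180,0,yaw],degrees=True)
    rv=(q.inv()*g).as_rotvec()/n; d=(np.array(pos)-p)/n; out=[]
    for i in range(n):
        a=np.r_[q.inv().apply(d)/.5,np.degrees(rv)/60].round(4); out.append(a.tolist()); q=q*R.from_rotvec(rv)
    for i in range(0,n,5): print(out[i:i+5])
def st():
    s=r.get_state(); print(s['time_s'],s['tcp_pos'].round(4),s['eef_rot'].round(2),s['joints'].round(1),s['contact_force'].round(1),s['gripper_width'],s['gripper_force'])
E
python3 -c "
from h import *
plan([.548,-.278,.2],-153.3,20)"
```

```text
[[0.0614, 0.0691, 0.0035, 0.0, -0.0001, 0.1066], [0.0688, 0.0619, 0.0035, 0.0, -0.0001, 0.1066], [0.0752, 0.0538, 0.0035, 0.0, -0.0001, 0.1066], [0.0808, 0.0451, 0.0035, 0.0, -0.0001, 0.1066], [0.0853, 0.0358, 0.0034, 0.0, -0.0001, 0.1066]]
[[0.0887, 0.0261, 0.0034, 0.0, -0.0001, 0.1066], [0.0911, 0.016, 0.0034, 0.0, -0.0001, 0.1066], [0.0923, 0.0058, 0.0034, 0.0, -0.0001, 0.1066], [0.0924, -0.0045, 0.0034, 0.0, -0.0001, 0.1066], [0.0913, -0.0148, 0.0034, 0.0, -0.0001, 0.1066]]
[[0.0891, -0.0249, 0.0034, 0.0, -0.0001, 0.1066], [0.0858, -0.0347, 0.0034, 0.0, -0.0001, 0.1066], [0.0814, -0.044, 0.0034, 0.0, -0.0001, 0.1066], [0.076, -0.0528, 0.0034, 0.0, -0.0001, 0.1066], [0.0696, -0.0609, 0.0034, 0.0, -0.0001, 0.1066]]
[[0.0624, -0.0683, 0.0034, 0.0, -0.0001, 0.1066], [0.0544, -0.0748, 0.0034, 0.0, -0.0001, 0.1066], [0.0457, -0.0804, 0.0034, 0.0, -0.0001, 0.1066], [0.0364, -0.085, 0.0034, 0.0, -0.0001, 0.1066], [0.0267, -0.0886, 0.0034, 0.0, -0.0001, 0.1066]]
```

{"method": "carry_out", "body": {"targets": [[0.061,0.069,0.0035,0,0,0.107],[0.069,0.062,0.0035,0,0,0.107],[0.075,0.054,0.0035,0,0,0.107],[0.081,0.045,0.0035,0,0,0.107],[0.085,0.036,0.0035,0,0,0.107]], "hand": 1}}

```text
time_s: 0.72
tcp_pos: [0.3532, 0.3866, 0.2255]
eef_rot: [180.0, -0.0, -57.6]
contact_force: [1.1, -0.2, -0.4]
gripper_width: 0.0874
gripper_force: 0.0
```

{"method": "carry_out", "body": {"targets": [[0.089,0.026,0.0035,0,0,0.107],[0.091,0.016,0.0035,0,0,0.107],[0.092,0.006,0.0035,0,0,0.107],[0.092,-0.0045,0.0035,0,0,0.107],[0.091,-0.015,0.0035,0,0,0.107]]}}

```text
time_s: 1.35
tcp_pos: [0.4174, 0.165, 0.2169]
eef_rot: [180.0, 0.0, -89.7]
contact_force: [1.0, 0.6, 0.5]
gripper_width: 0.0876
gripper_force: 0.0
```

{"method": "carry_out", "body": {"targets": [[0.089,-0.025,0.0035,0,0,0.107],[0.086,-0.035,0.0035,0,0,0.107],[0.081,-0.044,0.0035,0,0,0.107],[0.076,-0.053,0.0035,0,0,0.107],[0.07,-0.061,0.0035,0,0,0.107]]}}

```text
time_s: 1.98
tcp_pos: [0.4817, -0.0574, 0.2082]
eef_rot: [180.0, 0.0, -121.8]
contact_force: [1.1, 0.8, -0.7]
gripper_width: 0.0876
gripper_force: 0.0
```

{"method": "carry_out", "body": {"targets": [[0.062,-0.068,0.0035,0,0,0.107],[0.054,-0.075,0.0035,0,0,0.107],[0.046,-0.08,0.0035,0,0,0.107],[0.036,-0.085,0.0035,0,0,0.107],[0.027,-0.089,0.0035,0,0,0.107]]}}

```text
time_s: 2.6
tcp_pos: [0.5453, -0.2794, 0.1991]
eef_rot: [180.0, -0.0, -153.9]
contact_force: [1.5, 0.4, 0.1]
gripper_width: 0.0873
gripper_force: 0.0
```

```bash
python3 -c "
from h import *
st();plan([.548,-.278,.033],-153.3,6)"
```

```text
2.6 [ 0.5453 -0.2794  0.1991] [ 1.7997e+02 -2.0000e-02 -1.5393e+02] [ -8.9  16.2 -10.4  -0.  -63.5 -55. ] [1.5 0.4 0.1] 0.08734384977704707 0.0
[[-0.001, 0.0, 0.0554, 0.0001, -0.0001, -0.0017], [-0.001, 0.0, 0.0554, 0.0001, -0.0001, -0.0017], [-0.001, 0.0, 0.0554, 0.0001, -0.0001, -0.0017], [-0.001, 0.0, 0.0554, 0.0001, -0.0001, -0.0017], [-0.001, 0.0, 0.0554, 0.0001, -0.0001, -0.0017]]
[[-0.001, 0.0, 0.0554, 0.0001, -0.0001, -0.0017]]
```

{"method": "carry_out", "body": {"targets": [[-0.002,0,0.08,0,0,-0.005],[-0.002,0,0.08,0,0,-0.005],[-0.002,0,0.08,0,0,0],[0,0,0.06,0,0,0],[0,0,0.032,0,0,0]]}}

```text
time_s: 3.22
tcp_pos: [0.5468, -0.2764, 0.0315]
eef_rot: [179.9, -0.1, -153.1]
contact_force: [0.2, -0.4, 0.6]
gripper_width: 0.0881
gripper_force: 0.0
```

{"method": "carry_out", "body": {"targets": [[0,0,0,0,0,0],[0,0,0,0,0,0],[0,0,0,0,0,0],[0,0,0,0,0,0],[0,0,0,0,0,0]], "hand": 0, "squeeze": 30}}

```text
time_s: 3.85
tcp_pos: [0.5481, -0.2766, 0.034]
eef_rot: [-180.0, 0.0, -153.1]
contact_force: [-0.8, -0.2, 0.2]
gripper_width: 0.0432
gripper_force: 0.0
```

{"method": "carry_out", "body": {"targets": [[0,0,0,0,0,0],[0,0,0,0,0,0],[0,0,0,0,0,0],[0,0,0,0,0,0],[0,0,0,0,0,0]]}}

```text
time_s: 4.47
tcp_pos: [0.548, -0.2767, 0.0336]
eef_rot: [-180.0, 0.0, -153.1]
contact_force: [0.3, -0.6, 0.3]
gripper_width: 0.0218
gripper_force: 29.9
```

{"method": "carry_out", "body": {"targets": [[0,0,-0.02,0,0,0],[0,0,-0.05,0,0,0],[0,0,-0.06,0,0,0],[0,0,-0.06,0,0,0],[0,0,-0.03,0,0,0]]}}

```text
time_s: 5.1
tcp_pos: [0.5484, -0.2767, 0.1456]
eef_rot: [-179.9, 0.1, -153.1]
contact_force: [-0.1, -0.1, -1.6]
gripper_width: 0.022
gripper_force: 29.9
```

```bash
python3 -c "
from h import *
st();plan([.567,.0105,.1415],-186,10)"
```

```text
5.1 [ 0.5484 -0.2767  0.1456] [-1.7992e+02  1.0000e-01 -1.5311e+02] [ -8.6  18.8 -14.2   0.  -56.9 -54.5] [-0.1 -0.1 -1.6] 0.02197603085835386 29.864594042301178
[[-0.0293, 0.0496, 0.0008, -0.0001, 0.0002, 0.0548], [-0.0264, 0.0511, 0.0008, -0.0001, 0.0002, 0.0548], [-0.0234, 0.0526, 0.0008, -0.0001, 0.0002, 0.0548], [-0.0204, 0.0538, 0.0008, -0.0001, 0.0002, 0.0548], [-0.0172, 0.0549, 0.0008, -0.0001, 0.0002, 0.0548]]
[[-0.0141, 0.0558, 0.0008, -0.0001, 0.0002, 0.0548], [-0.0108, 0.0565, 0.0008, -0.0001, 0.0002, 0.0548], [-0.0076, 0.0571, 0.0008, -0.0001, 0.0002, 0.0548], [-0.0043, 0.0574, 0.0008, -0.0001, 0.0002, 0.0548], [-0.001, 0.0575, 0.0008, -0.0001, 0.0002, 0.0548]]
```

{"method": "carry_out", "body": {"targets": [[-0.029,0.05,0.001,0,0,0.055],[-0.026,0.051,0.001,0,0,0.055],[-0.023,0.053,0.001,0,0,0.055],[-0.02,0.054,0.001,0,0,0.055],[-0.017,0.055,0.001,0,0,0.055]]}}

```text
time_s: 5.72
tcp_pos: [0.5558, -0.1319, 0.1406]
eef_rot: [180.0, -0.1, -169.7]
contact_force: [0.4, -0.4, -1.9]
gripper_width: 0.0221
gripper_force: 29.9
```

{"method": "carry_out", "body": {"targets": [[-0.014,0.056,0.001,0,0,0.055],[-0.011,0.056,0.001,0,0,0.055],[-0.008,0.057,0.001,0,0,0.055],[-0.004,0.057,0.001,0,0,0.055],[-0.001,0.0575,0.001,0,0,0.055]]}}

```text
time_s: 6.35
tcp_pos: [0.5654, 0.0112, 0.1381]
eef_rot: [-180.0, -0.1, 173.8]
contact_force: [-0.0, 0.3, -1.4]
gripper_width: 0.0219
gripper_force: 29.9
```

{"method": "carry_out", "body": {"targets": [[0,0,0,0,0,0],[0,0,0,0,0,0]]}}

```text
time_s: 6.6
tcp_pos: [0.5655, 0.0102, 0.1382]
eef_rot: [-180.0, -0.1, 173.9]
contact_force: [0.1, -0.7, -2.1]
gripper_width: 0.0218
gripper_force: 29.9
```

```bash
python3 - <<'E'
from h import *
import cv2
st()
a=r.capture("top")[:,:,::-1];b=r.capture("side")[:,:,::-1]
cv2.imwrite("pics/top1.png",a);cv2.imwrite("pics/side1.png",b)
A=cv2.resize(a[165:270,195:270],None,fx=5,fy=5,interpolation=cv2.INTER_CUBIC)
B=cv2.resize(b[145:250,240:325],None,fx=5,fy=5,interpolation=cv2.INTER_CUBIC)
cv2.imwrite("pics/c1.png",cv2.hconcat([A,B]))
E
```

```text
6.6 [0.5655 0.0102 0.1382] [-1.7998e+02 -5.0000e-02  1.7394e+02] [  20.8   15.1  -20.7   -0.   -54.2 -116.9] [ 0.1 -0.7 -2.1] 0.021760210269817663 29.86453503370285
```

View pics/c1.png

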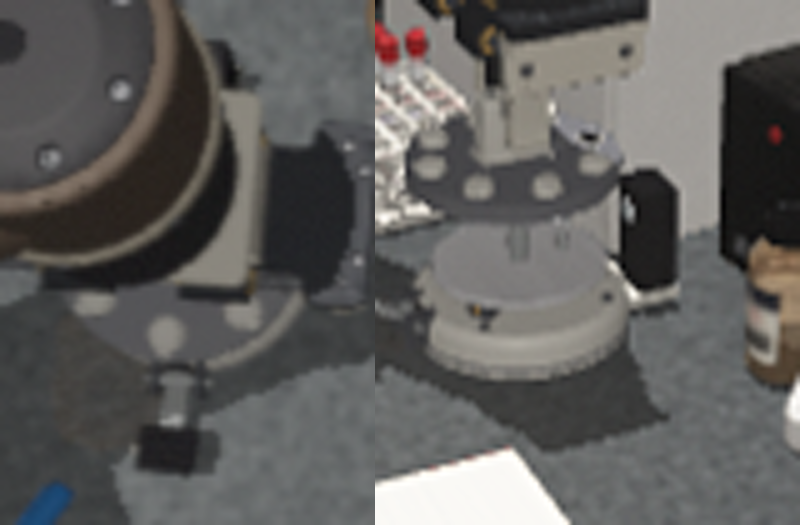

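The hover view shows cups in the top crop at (167,333) and (243,317). In the side crop the cups are at (430,165), (479,187), (547,185) and (595,163), the spindle tip at (519,226) and the pin at (562,236). I'll fit the held tray and sampler in the same camera to cancel calibration bias.

```bash
python3 - <<'E'
from h import *
from scipy.optimize import least_squares
np.set_printoptions(precision=4,suppress=True)
T=lambda U,V:("top",195+(U+.5)/5-.5,165+(V+.5)/5-.5)
S1=lambda U,V:("side",240+(U-375+.5)/5-.5,145+(V+.5)/5-.5)
S=lambda U,V:("side",220+(U+.5)/5-.5,165+(V+.5)/5-.5)
th=np.radians(45*np.arange(1,8)); cups=np.c_[.049*np.cos(th),.049*np.sin(th),0*th+.0155]
def fit(obs,zb,x0):
    def f(p):
        P=R.from_euler('z',p[2]).apply(np.array([q for _,q in obs]))+[p[0],p[1],zb]
        return np.array([proj(o[0],q)-o[1:] for (o,_),q in zip(obs,P)]).ravel()
    s=least_squares(f,x0); print(s.x[:2],np.degrees(s.x[2]),np.abs(f(s.x)).max())
zb=.1382-.0336; x0=[.5655,.0102,np.radians(-6)]
W=R.from_euler('z',x0[2]).apply(cups)+[x0[0],x0[1],zb]
def near(os):
    o=[]
    for c in os:
        d=[np.linalg.norm(proj(c[0],w)-c[1:]) for w in W]; k=int(np.argmin(d)); print(c[0],k,proj(c[0],W[k])-c[1:]); o.append((c,cups[k]))
    return o
side=near([S1(432,135),S1(430,165),S1(479,187),S1(547,185),S1(595,163)]); fit(side,zb,x0)
top=near([T(167,333),T(243,317)])
fit(top,zb,x0)
smp=[(S1(519,226),(0,0,.071)),(S1(562,236),(.028,0,.058)),(S1(519,258),(0,0,.047)),(S1(562,247),(.028,0,.047))]
fit(smp,0,x0)
# tray on bench: side & top cups, first pictures
tp=[(0.5478,-.2778,np.radians(26.8))]; W=R.from_euler('z',tp[0][2]).apply(cups)+[tp[0][0],tp[0][1],0]
B=lambda U,V:("top",310+(U-375+.5)/5-.5,165+(V+.5)/5-.5)
fit(near([B(582,181),B(639,229),B(645,300),B(599,355),B(526,361),B(469,314),B(461,241)]),0,tp[0])
fit(near([S(604,459),S(598,508),S(535,535),S(454,527),S(405,488),S(415,438)]),0,tp[0])
E
```

```text
side 2 [ 0.5266 -0.0048]
side 3 [ 0.7314 -0.1317]
side 4 [ 0.4725 -0.433 ]
side 5 [ 0.5347 -0.3977]
side 6 [ 0.0581 -0.5789]
[0.5636 0.0089] -6.591064094118367 0.35553131069093524
top 3 [-0.0942 -0.4405]
top 4 [-0.1642 -2.1471]
[0.5636 0.0052] -12.135501221225214 0.178563703035735
[0.5663 0.0087] -4.6821774761265385 0.562358325659261
top 6 [-0.6261 -0.0062]
top 5 [-0.6566 -0.5759]
top 4 [-0.0936 -0.4588]
top 3 [ 0.1467 -0.2289]
top 2 [0.2991 0.0518]
top 1 [0.3106 0.3039]
top 0 [0.2658 0.5697]
[ 0.5477 -0.2781] 25.35897639313909 0.5123841982816089
side 6 [-0.8624 -0.2687]
side 5 [-0.3356 -0.4622]
side 4 [0.3326 0.1666]
side 3 [0.5182 0.1501]
side 2 [ 0.4806 -0.1851]
side 1 [0.3317 0.4424]
[ 0.5477 -0.278 ] 25.683377988659533 0.6879748516626023
```

{"method": "carry_out", "body": {"targets": [[-0.005,0.001,0.02,0,0,0],[0,0,0.02,0,0,0],[0,0,0.02,0,0,0],[0,0,0.01,0,0,0],[0,0,0,0,0,0]]}}

```text
time_s: 7.32
tcp_pos: [0.5682, 0.0104, 0.103]
eef_rot: [-180.0, -0.1, 173.9]
contact_force: [0.5, 0.4, -1.2]
gripper_width: 0.0219
gripper_force: 29.9
```

{"method": "carry_out", "body": {"targets": [[0,0,0.004,0,0,0],[0,0,0.004,0,0,0],[0,0,0,0,0,0]]}}

```text
time_s: 7.7
tcp_pos: [0.5684, 0.0105, 0.0996]
eef_rot: [180.0, 0.0, 173.9]
contact_force: [-1.0, 0.2, -1.2]
gripper_width: 0.022
gripper_force: 29.9
```

{"method": "carry_out", "body": {"targets": [[0,0,0.003,0,0,0],[0,0,0.003,0,0,0],[0,0,0,0,0,0]]}}

```text
time_s: 8.07
tcp_pos: [0.5689, 0.0109, 0.0968]
eef_rot: [180.0, 0.1, 173.9]
contact_force: [1.7, 2.1, -1.2]
gripper_width: 0.0222
gripper_force: 29.9
```

```bash
python3 -c "
from h import *
s=r.get_state();st();print(s['moment'])"
```

```text
8.075 [0.5689 0.0109 0.0968] [1.7997e+02 5.0000e-02 1.7390e+02] [  20.8   18.   -23.1   -0.   -48.9 -116.9] [ 1.7  2.1 -1.2] 0.022196065859205808 29.866620004177094
[ 0.83878163 -0.54045077  0.011203  ]
```

{"method": "carry_out", "body": {"targets": [[-0.002,0.002,0,0,0,0],[0,0,0.003,0,0,0],[0,0,0,0,0,0]]}}

```text
time_s: 8.45
tcp_pos: [0.5695, 0.0116, 0.0948]
eef_rot: [180.0, -0.0, 173.9]
contact_force: [0.5, 1.3, -2.1]
gripper_width: 0.022
gripper_force: 29.9
```

{"method": "carry_out", "body": {"targets": [[0,0.001,0.004,0,0,0],[0,0,0.003,0,0,0],[0,0,0,0,0,0]]}}

```text
time_s: 8.82
tcp_pos: [0.5694, 0.0118, 0.0913]
eef_rot: [-180.0, -0.0, 173.9]
contact_force: [-0.6, -0.0, -2.4]
gripper_width: 0.0218
gripper_force: 29.9
```

```bash
python3 - <<'E'
from h import *
import cv2
s=r.get_state();st();print(s['moment'])
b=r.capture("side")[:,:,::-1]
cv2.imwrite("pics/c2.png",cv2.resize(b[155:235,250:325],None,fx=7,fy=7,interpolation=cv2.INTER_CUBIC))
E
```

```text
8.825 [0.5694 0.0118 0.0913] [-1.7998e+02 -3.0000e-02  1.7388e+02] [  20.9   18.4  -23.2    0.   -48.4 -117. ] [-0.6 -0.  -2.4] 0.02182388531319462 29.864637404680252
[ 0.23819102 -0.17684534  0.00887509]
```

View pics/c2.png

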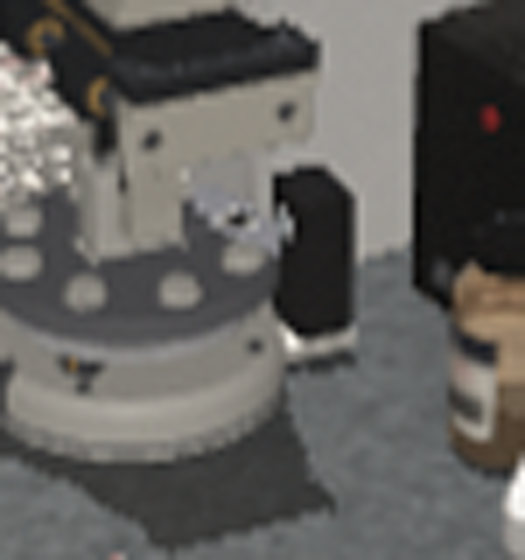

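The tray is on the spindle, level, with the pin just under the slot (side view, tray disc at about (140,310)). I'll keep lowering in small steps.

{"method": "carry_out", "body": {"targets": [[0,0,0.004,0,0,0],[0,0,0.003,0,0,0],[0,0,0,0,0,0]]}}

```text
time_s: 9.25
tcp_pos: [0.5695, 0.0119, 0.0879]
eef_rot: [-180.0, -0.0, 173.9]
contact_force: [-0.2, 0.6, -2.9]
gripper_width: 0.0219
gripper_force: 29.9
```

```bash
python3 -c "
from h import *
s=r.get_state();st();print(s['moment'])"
```

```text
9.25 [0.5695 0.0119 0.0879] [-1.7999e+02 -2.0000e-02  1.7389e+02] [  20.9   18.7  -23.4   -0.   -47.9 -117. ] [-0.2  0.6 -2.9] 0.021924377655866426 29.864404052495956
[ 0.13780431 -0.17430303 -0.03996124]
```

{"method": "carry_out", "body": {"targets": [[0,0,0.004,0,0,0],[0,0,0.004,0,0,0],[0,0,0,0,0,0]]}}

```text
time_s: 9.62
tcp_pos: [0.5695, 0.0119, 0.0838]
eef_rot: [-180.0, -0.0, 173.9]
contact_force: [-0.2, 0.1, -1.7]
gripper_width: 0.022
gripper_force: 29.9
```

{"method": "carry_out", "body": {"targets": [[0,0,0.003,0,0,0],[0,0,0.002,0,0,0],[0,0,0,0,0,0]]}}

```text
time_s: 10.0
tcp_pos: [0.5695, 0.0119, 0.0815]
eef_rot: [-180.0, -0.0, 173.9]
contact_force: [0.5, -0.7, -1.6]
gripper_width: 0.0222
gripper_force: 29.9
```

{"method": "carry_out", "body": {"targets": [[0,0,0.002,0,0,0],[0,0,0,0,0,0]]}}

```text
time_s: 10.25
tcp_pos: [0.5696, 0.0119, 0.0806]
eef_rot: [180.0, 0.0, 173.9]
contact_force: [0.4, -0.3, -1.0]
gripper_width: 0.0222
gripper_force: 29.9
```

{"method": "carry_out", "body": {"targets": [[0,0,0.002,0,0,0],[0,0,0,0,0,0]]}}

```text
time_s: 10.5
tcp_pos: [0.5697, 0.0119, 0.0805]
eef_rot: [-180.0, 0.0, 173.9]
contact_force: [-4.6, 0.3, 7.6]
gripper_width: 0.0223
gripper_force: 29.9
```

The tray seats exactly at the expected height, with an 8 N reaction. I'll release.

{"method": "carry_out", "body": {"targets": [[0,0,-0.001,0,0,0],[0,0,0,0,0,0],[0,0,0,0,0,0],[0,0,0,0,0,0]], "hand": 0.6}}

```text
time_s: 11.0
tcp_pos: [0.5696, 0.0119, 0.08]
eef_rot: [-180.0, -0.0, 173.9]
contact_force: [-0.1, -0.8, -0.4]
gripper_width: 0.0513
gripper_force: 0.0
```

{"method": "carry_out", "body": {"targets": [[0,0,-0.01,0,0,0],[0,0,-0.03,0,0,0],[0,0,-0.06,0,0,0],[0,0,-0.06,0,0,0],[0,0,-0.04,0,0,0]]}}

```text
time_s: 11.62
tcp_pos: [0.5703, 0.012, 0.183]
eef_rot: [179.9, 0.2, 173.9]
contact_force: [0.5, 0.0, -0.2]
gripper_width: 0.0523
gripper_force: 0.0
```

{"method": "carry_out", "body": {"targets": [[0.053,0,0,0,0,0],[0.053,0,0,0,0,0],[0.053,0,0,0,0,0],[0.053,0,0,0,0,0],[0,0,0.02,0,0,0]], "hand": 0, "squeeze": 10}}

```text
time_s: 12.25
tcp_pos: [0.4637, 0.0235, 0.1719]
eef_rot: [179.9, 0.2, 173.9]
contact_force: [0.7, 0.2, 0.1]
gripper_width: 0.008
gripper_force: 0.0
```

{"method": "carry_out", "body": {"targets": [[0,0,0.06,0,0,0],[0,0,0.06,0,0,0],[0,0,0.05,0,0,0],[0,0,0.02,0,0,0],[0,0,0,0,0,0]]}}

```text
time_s: 12.88
tcp_pos: [0.4645, 0.0231, 0.0749]
eef_rot: [-180.0, -0.0, 173.9]
contact_force: [0.6, -0.5, 0.0]
gripper_width: 0.0004
gripper_force: 0.0
```

```bash
python3 - <<'E'
from h import *
import cv2
st()
a=r.capture("top")[:,:,::-1];b=r.capture("side")[:,:,::-1]
A=cv2.resize(a[165:270,195:270],None,fx=5,fy=5,interpolation=cv2.INTER_CUBIC)
B=cv2.resize(b[145:250,220:305],None,fx=5,fy=5,interpolation=cv2.INTER_CUBIC)
cv2.imwrite("pics/c3.png",cv2.hconcat([A,B]))
E
```

```text
12.875 [0.4645 0.0231 0.0749] [-1.7996e+02 -4.0000e-02  1.7389e+02] [  27.2   10.9  -37.1    0.   -42.  -123.3] [ 0.6 -0.5  0. ] 0.0003583177131176786 0.0
```

View pics/c3.png

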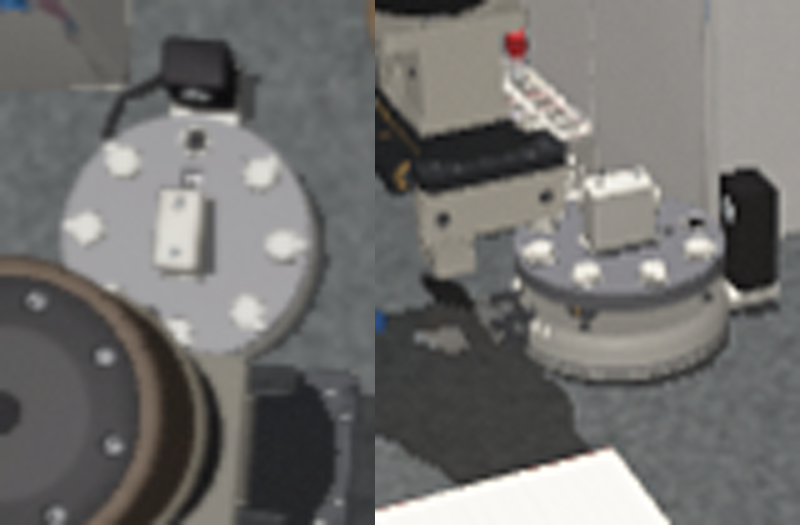

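The tray is seated with the slot over the pin at (190,180) on the left, and the closed fingertips are right over the lever pad at (448,290). First stroke.

{"method": "carry_out", "body": {"targets": [[0,0,0.014,0,0,0],[0,0,0.014,0,0,0],[0,0,0.014,0,0,0],[0,0,0.014,0,0,0],[0,0,0.008,0,0,0]]}}

```text
time_s: 13.6
tcp_pos: [0.4631, 0.0229, 0.0426]
eef_rot: [-180.0, -0.1, 173.9]
contact_force: [-6.2, 2.2, 9.8]
gripper_width: 0.0004
gripper_force: 4.5
```

{"method": "carry_out", "body": {"targets": [[0,0,0.008,0,0,0],[0,0,0.004,0,0,0],[0,0,0,0,0,0]]}}

```text
time_s: 13.98
tcp_pos: [0.4628, 0.0228, 0.0366]
eef_rot: [-179.9, -0.1, 173.9]
contact_force: [-5.2, 1.4, 7.7]
gripper_width: 0.0003
gripper_force: 3.6
```

{"method": "carry_out", "body": {"targets": [[0,0,0.004,0,0,0],[0,0,0,0,0,0]]}}

```text
time_s: 14.22
tcp_pos: [0.4628, 0.0229, 0.0358]
eef_rot: [-179.9, -0.1, 173.9]
contact_force: [-11.0, 3.1, 23.8]
gripper_width: 0.0007
gripper_force: 12.4
```

{"method": "carry_out", "body": {"targets": [[0,0,0.004,0,0,0],[0,0,0,0,0,0]]}}

```text
time_s: 14.48
tcp_pos: [0.463, 0.0228, 0.0354]
eef_rot: [-179.9, -0.1, 173.9]
contact_force: [-20.3, 3.4, 48.9]
gripper_width: 0.0006
gripper_force: 24.5
```

The force rise shows the hard stop at TCP z ≈ 0.036. I'll go back up fully.

{"method": "carry_out", "body": {"targets": [[0,0,-0.014,0,0,0],[0,0,-0.02,0,0,0],[0,0,-0.025,0,0,0],[0,0,-0.025,0,0,0],[0,0,0,0,0,0]]}}

```text
time_s: 15.1
tcp_pos: [0.465, 0.0236, 0.0761]
eef_rot: [179.9, 0.1, 173.9]
contact_force: [-0.6, 0.4, -0.9]
gripper_width: 0.0006
gripper_force: 0.0
```

```bash
python3 - <<'E'
from h import *
import cv2
st()
a=r.capture("top")[:,:,::-1];b=r.capture("side")[:,:,::-1]
A=cv2.resize(a[165:270,195:270],None,fx=5,fy=5,interpolation=cv2.INTER_CUBIC)
B=cv2.resize(b[145:250,220:305],None,fx=5,fy=5,interpolation=cv2.INTER_CUBIC)
cv2.imwrite("pics/c4.png",cv2.hconcat([A,B]))
E
```

```text
15.1 [0.465  0.0236 0.0761] [1.7993e+02 1.1000e-01 1.7389e+02] [  27.2   10.7  -37.1    0.   -42.  -123.3] [-0.6  0.4 -0.9] 0.0006090008276668767 0.0
```

View pics/c4.png

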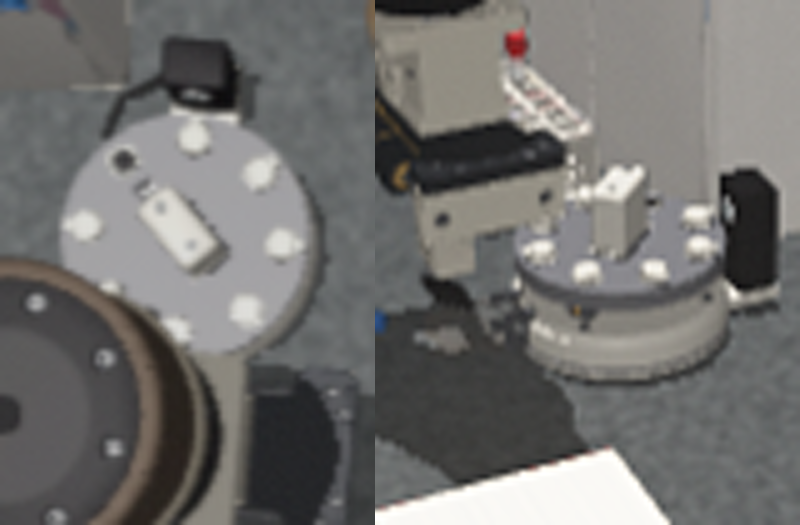

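The tray has turned one place: the empty spot is now at (123,160), 45° counter-clockwise of its first place. The lever is back up and the tray is flat. Strokes two and three repeat the same numbers.

{"method": "carry_out", "body": {"targets": [[0,0,0.014,0,0,0],[0,0,0.014,0,0,0],[0,0,0.014,0,0,0],[0,0,0.014,0,0,0],[0,0,0.008,0,0,0]]}}

```text
time_s: 15.82
tcp_pos: [0.4626, 0.0227, 0.042]
eef_rot: [-179.9, -0.2, 173.9]
contact_force: [-7.0, 3.0, 10.4]
gripper_width: 0.0003
gripper_force: 5.0
```

{"method": "carry_out", "body": {"targets": [[0,0,0.008,0,0,0],[0,0,0.006,0,0,0],[0,0,0.003,0,0,0],[0,0,0.002,0,0,0],[0,0,0,0,0,0]]}}

```text
time_s: 16.45
tcp_pos: [0.4626, 0.0227, 0.0354]
eef_rot: [-179.9, -0.1, 173.9]
contact_force: [-20.1, 3.1, 48.6]
gripper_width: 0.0005
gripper_force: 25.0
```

{"method": "carry_out", "body": {"targets": [[0,0,-0.014,0,0,0],[0,0,-0.02,0,0,0],[0,0,-0.025,0,0,0],[0,0,-0.024,0,0,0],[0,0,0,0,0,0]]}}

```text
time_s: 17.08
tcp_pos: [0.4649, 0.0235, 0.076]
eef_rot: [179.9, 0.1, 173.9]
contact_force: [0.1, 1.4, 0.5]
gripper_width: 0.0004
gripper_force: 0.0
```

{"method": "carry_out", "body": {"targets": [[0,0,0.014,0,0,0],[0,0,0.014,0,0,0],[0,0,0.014,0,0,0],[0,0,0.014,0,0,0],[0,0,0.008,0,0,0]]}}

```text
time_s: 17.7
tcp_pos: [0.4626, 0.0227, 0.0419]
eef_rot: [-179.9, -0.2, 173.9]
contact_force: [-7.1, 3.5, 10.2]
gripper_width: 0.0005
gripper_force: 5.0
```

{"method": "carry_out", "body": {"targets": [[0,0,0.008,0,0,0],[0,0,0.006,0,0,0],[0,0,0.003,0,0,0],[0,0,0.001,0,0,0],[0,0,0,0,0,0]]}}

```text
time_s: 18.32
tcp_pos: [0.4625, 0.0226, 0.0355]
eef_rot: [-179.9, -0.1, 173.9]
contact_force: [-18.5, 2.4, 43.6]
gripper_width: 0.0007
gripper_force: 22.6
```

Now up and clear, then a check.

{"method": "carry_out", "body": {"targets": [[0,0,-0.014,0,0,0],[0,0,-0.02,0,0,0],[0,0,-0.03,0,0,0],[0,0,-0.06,0,0,0],[0,0,-0.08,0,0,0]]}}

```text
time_s: 18.95
tcp_pos: [0.4634, 0.0229, 0.1359]
eef_rot: [-179.9, -0.2, 173.9]
contact_force: [1.3, -0.3, 0.6]
gripper_width: 0.0004
gripper_force: 0.0
```

{"method": "carry_out", "body": {"targets": [[0,0,-0.06,0,0,0],[0.03,-0.08,0,0,0,0],[0.02,-0.09,0,0,0,0],[0,-0.09,0,0,0,0],[0,-0.09,0,0,0,0]]}}

```text
time_s: 19.58
tcp_pos: [0.4203, -0.1493, 0.1659]
eef_rot: [180.0, -0.0, 173.9]
contact_force: [1.3, -0.3, -0.3]
gripper_width: 0.0006
gripper_force: 0.0
```

{"method": "carry_out", "body": {"targets": [[0,-0.05,0,0,0,0],[0,0,0,0,0,0],[0,0,0,0,0,0]]}}

```text
time_s: 19.95
tcp_pos: [0.4179, -0.1728, 0.1657]
eef_rot: [180.0, -0.0, 173.9]
contact_force: [-0.8, 0.0, -0.8]
gripper_width: 0.0007
gripper_force: 0.0
```

```bash
python3 - <<'E'
from h import *
import cv2
st()
a=r.capture("top")[:,:,::-1];b=r.capture("side")[:,:,::-1]
A=cv2.resize(a[155:305,110:360],None,fx=3,fy=3,interpolation=cv2.INTER_CUBIC)[:, :400]
B=cv2.resize(b[145:245,220:300],None,fx=4.5,fy=4.5,interpolation=cv2.INTER_CUBIC)
cv2.imwrite("pics/c5.png",cv2.hconcat([A,B]))
E
```

```text
19.95 [ 0.4179 -0.1728  0.1657] [ 1.8000e+02 -4.0000e-02  1.7385e+02] [  2.6   2.7 -32.   -0.  -55.3 -98.8] [-0.8  0.  -0.8] 0.0006869660704991698 0.0
```

View pics/c5.png

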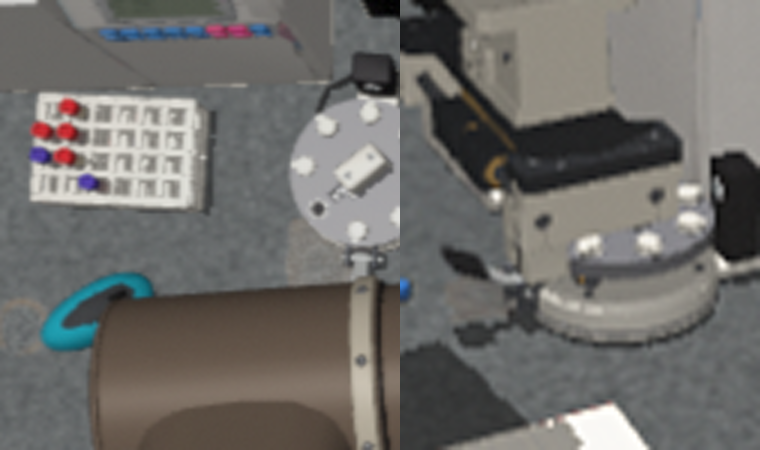

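The empty place is now at (318,208), 135° counter-clockwise from the head. A cup faces the read head, the lever pad is up at (465,260) on the right, and the tray lies flat. The arm touches nothing.

```bash
python3 -c "
from plant import r
print(r.close_job())"
```

```text
the job is handed in; nothing more can be done
None
```

The tray is seated on the spindle with the pin in its slot, and three full lever strokes have stepped it three places, with the third cup at the read head and the lever back up; the job was handed in at about 20 s.

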